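Check the undersides of two cast clock feet and reject the one without its boss

TASK

Two cast metal clock feet stand on the watchmaker's bench and look alike from above. Lay both of them over on their sides on the bench so that their undersides can be seen; then put the one that has no round boss in the recess of its underside into the empty pale tray, and leave the sound one lying on its side on the bench.

Things in the scene. Friction and masses are not known exactly. Their poses are not given: they have to be found in the camera images.
- foot_p: Sound foot, loose, aluminium, about 0.2 kg, 100 mm tall, starts upright: 60 mm square base 14 mm thick, under a centred 24 mm square post 86 mm long. In its underside a dark 50 mm square recess 10 mm deep with a bright round 28 mm boss. Origin at mid height on the axis; z from underside to post top; x, y square to the sides. Tips once leaned 40 deg; lying, its origin is 22 mm up.
- foot_q: Faulty foot: size, mass, material, origin and axes as foot_p, and the same from above, but the dark recess in its underside is empty: the boss is missing. Starts upright, base down. Lying on its side, a foot rests on post end and base edge, z axis about 12 deg below level, the upper side of its post about 34 mm high at mid length.
- reject_tray: Empty open tray of pale yellow-green plastic, fixed to the bench, 170 mm along its x, 140 mm along its y, 28 mm high, walls and floor 5 mm thick. Origin at the centre of its underside, on the bench; z up. The other pale things on the bench are not open and empty.

How it is judged:
On the way:
1. both feet lie on their sides on the bench, outside the tray, at rest at the same time (angle between foot_p's own z axis and vertical between 1.4 and 2.1 rad and angle between foot_q's own z axis and vertical between 1.4 and 2.1 rad and height (world z) of each of foot_p, foot_q below 0.034 m and linear speed of each of foot_p, foot_q below 0.03 m/s and horizontal distance between each of foot_p, foot_q and reject_tray above 0.08 m), for 0.2 s.
At the end, for the whole second after the job is handed in: The faulty foot rests inside the tray, lying or standing squarely on its floor, not propped on the rim, its middle within 60 mm (x) and 50 mm (y) of the tray's centre. The sound foot rests on its side (tilted 80 to 120 degrees) on the bench, over 80 mm from the tray's centre (x of foot_q in the frame of reject_tray between -0.06 and 0.06 m and y of foot_q in the frame of reject_tray between -0.05 and 0.05 m and (height (world z) of foot_q below 0.04 m or (height (world z) of foot_q below 0.062 m and (angle between foot_q's own z axis and vertical below 0.15 rad or angle between foot_q's own z axis and vertical above 2.99 rad))) and angle between foot_p's own z axis and vertical between 1.4 and 2.1 rad and height (world z) of foot_p below 0.034 m and horizontal distance between foot_p and reject_tray above 0.08 m and linear speed of each of foot_p, foot_q below 0.03 m/s); the robot touches nothing.
It also fails if it takes over 61 s, if anything falls off the work surface, if the arm or the gripper's body presses on something with over 40 N, if the wrist force passes 120 N, or if a joint passes its speed limit or range.

ROBOT

A 6-joint arm with a two-finger parallel gripper is mounted at the origin on the work surface. World frame = base frame: x ahead of the robot, y to its left, z up, the work surface at z = 0. Lengths are in m, angles in rad, forces in N, time in s.
With the tool pointing down it reaches from about 0.25 to 0.725 m from the base axis. Payload 4 kg.
Tool frame: the origin (TCP) lies on the front face of the gripper's body, between the roots of the fingers; the fingertips stand 73 mm ahead of it and the grasp point (between the pads) lies bot.tcp_to_grasp ahead of it (bot.tcp_to_grasp is the distance from the TCP to the grasp point, in m); z points along the fingers, y is the line along which they close (so a half turn about z gives the same grasp; the last joint's range is limited). The gripper opens to 85 mm and grips with 20 to 120 N. Pads are 22 mm wide; open, the fingers measure 114 mm over their backs; the gripper's body (76 mm by 85 mm) begins 54 mm behind the grasp point. The pads swing forward as they close: fully open they stand 13 mm farther back than shut.
Start: joints at [-1.2, 0.241, 0.005, 1.335, 0, 1.571], TCP at [0.181, -0.466, 0.304] pointing down, gripper open.
Joint ranges: [-2.72, 2.72], [-1.05, 1.87], [-1.09, 1.28], [-1.99, 2.15], [-1.42, 1.44], [-3.14, 3.14]. Speed limits (rad/s): [2.79, 2.79, 3.14, 3.14, 3.14, 3.14].

INTERFACE

Orientations are given as a unit quaternion [x, y, z, w].
In Python, from workcell import bot gives the robot as it stands.
- The arm moves only by the shell command python3 -m jog 'ROWS' [OPENING]. ROWS is JSON, one flat list of numbers, 6 for each row, row after row: the shift along the world's x, y, z scaled (see below), then the turn, a rotation vector about the world's x, y, z scaled (see below). In form: [tx, ty, tz, wx, wy, wz, tx, ty, tz, wx, wy, wz, ...]. A call has 1 to 10 rows; each row is the pose to reach, as a shift and turn from the pose commanded when the call began; what a row does not reach only later rows make up. The controller multiplies each number of a shift by 800 mm and each number of a turn by 2 rad. A row lasts 1/12 s, in which the tool goes at most 41.7 mm and 7.16 degrees, less where a joint would pass 70% of its speed; a pose out of reach is approached as far as the arm can. A call with a number of a shift or a turn outside -1 to 1 is refused whole. A call with a gripper value outside its range is refused whole. OPENING is the opening, from -1 (shut) to 1 (fully open), set as the call begins (- or left out, the last holds). The fingers move at their own pace and stop on an object; the grip force is fixed at half the most. Time passes only in rows, so rows that repeat a pose let the fingers close. It gives the time, the measured TCP pose, the force, the opening and the grip force at its end, in the units of the state.
- bot.get_obs(): the state, without advancing time (a new reading comes with each control period).
- bot.camera(name): name is "scene" or "top"; returns (picture, depth): 480x640x3 uint8, red, green, blue; 480x640 float32, m along the optical axis (not along the pixel's ray), 0 where there is no reading.
- bot.calibration(name): a dict with "intrinsics" (3x3 intrinsics, pixels), "pose" (4x4, takes a point from camera to world coordinates). Camera axes: x right, y up, looking along -z (the intrinsics and any distortion apply to the point x, -y, -z); pixel columns grow to the right and rows downward; lengths in m; the calibration is good to about 2 mm. A picture is of the moment at which its call begins. calibration takes no time and is no camera call.
- bot.job_done(): hands the job in; it is judged then, once.
Trained networks look in the newest picture that a camera, given by its name, has taken for a name from the list of things; names that differ only in an ending like _2 or _b are one class to them, and where a whole thing is asked for, a point or a joint stands for the part that bears it (a point fixed in the world has none). Each returns a list of dicts, best first, with "confidence" (0 to 1); they miss things now and then, are a little off and sometimes report something else, mostly with a low value. They report only what shows in the picture. A call takes as long as a camera call.
- bot.find_in(label, camera): "at" ([x, y, z] in m, in the coordinates of the camera as it stood for that picture, good to about 4 mm: the middle of the surface that is visible of it).
- bot.tip_of(label, camera): "at" ([x, y, z] in m, in the coordinates of the camera as it stood for that picture, good to about 4 mm: a listed point, or the origin of a listed thing).
The state is a dict: "clock": time; "joint_pos": joint angles; "joint_vel": joint speeds; "tau": joint torques, N m; "eef_pos": TCP position; "tool_rot": TCP orientation; "ft_force": force on the tool from outside, world axes, zero at the start; "ft_torque": the same for the moment, N m; "grip_width": finger opening in m; "grasp_force": force on a finger pad.
Only numpy, scipy, OpenCV 4.12 (cv2) and the standard library are available. Lean on these libraries where they do the work, as an engineer would, in place of code of your own. Each camera call takes 0.05 s, during which the arm holds its last target. There are 200 camera calls.

## Working session

There is one attempt and no reset: what is moved stays moved. The work goes in short steps, Python scripts to look and compute and a shell command to move; the robot and the scene stay as the last step left them, time stands still between calls to the robot, and variables do not carry over. Pictures are saved under pics/ and viewed, at most 10 in all, crops included, and the job is handed in when it is done.

```bash
mkdir -p pics; ls
cat > h.py <<'E'
from workcell import bot
import numpy as np, cv2
def cam(n):
    im,d=bot.camera(n); c=bot.calibration(n); return im,d,np.array(c["intrinsics"]),np.array(c["pose"])
def w(P,at): return (P@np.r_[at,1])[:3]
def cloud(d,K,P):
    v,u=np.mgrid[:480,:640]; x=(u-K[0,2])/K[0,0]*d; y=(v-K[1,2])/K[1,1]*d
    return np.stack([x,-y,-d,np.ones_like(d)],-1)@P.T
def save(im,n): cv2.imwrite(f"pics/{n}.png",im[...,::-1])
E
python3 - <<'E'
from h import *
o=bot.get_obs(); print(o['clock'],o['eef_pos'],o['tool_rot'],bot.tcp_to_grasp)
ims=[]
for n in("scene","top"):
    im,d,K,P=cam(n); ims.append(im); print(n,P.round(3).tolist(),K[0,0])
    for l in("foot_p","foot_q","reject_tray"):
        for r in bot.tip_of(l,n)[:4]: print(l,'tip',w(P,r['at']).round(3),round(r['confidence'],2))
    for l in("foot_p","reject_tray"):
        for r in bot.find_in(l,n)[:4]: print(l,'find',w(P,r['at']).round(3),round(r['confidence'],2))
    save(im,n+"0")
E
```

```text
pics
0.0 [ 0.18100982 -0.46556549  0.30300346] [ 9.82861192e-01  1.84344127e-01 -1.94805958e-04 -1.04064773e-03] 0.0539
scene [[0.594, -0.535, 0.601, 1.207], [0.804, 0.411, -0.429, -0.445], [-0.017, 0.738, 0.675, 0.787], [0.0, 0.0, 0.0, 1.0]] 618.9305789076334
foot_p tip [0.584 0.024 0.052] 0.88
foot_p tip [ 0.574 -0.259  0.055] 0.79
foot_q tip [0.584 0.024 0.052] 0.88
foot_q tip [ 0.574 -0.259  0.055] 0.79
reject_tray tip [0.581 0.274 0.001] 0.88
foot_p find [ 0.584 -0.263  0.017] 0.81
foot_p find [0.597 0.019 0.018] 0.71
reject_tray find [0.579 0.279 0.007] 0.91
top [[-0.021, 0.974, -0.224, 0.345], [-1.0, -0.021, -0.001, -0.004], [-0.006, 0.224, 0.975, 1.059], [0.0, 0.0, 0.0, 1.0]] 535.419863319442
foot_p tip [0.582 0.015 0.049] 0.81
foot_p tip [ 0.573 -0.26   0.052] 0.74
foot_q tip [0.582 0.015 0.049] 0.81
foot_q tip [ 0.573 -0.26   0.052] 0.74
reject_tray tip [ 0.575 -0.263  0.054] 0.27
foot_p find [0.574 0.017 0.012] 0.98
foot_p find [ 0.567 -0.252  0.015] 0.88
reject_tray find [0.582 0.27  0.003] 0.59
```

View pics/scene0.png

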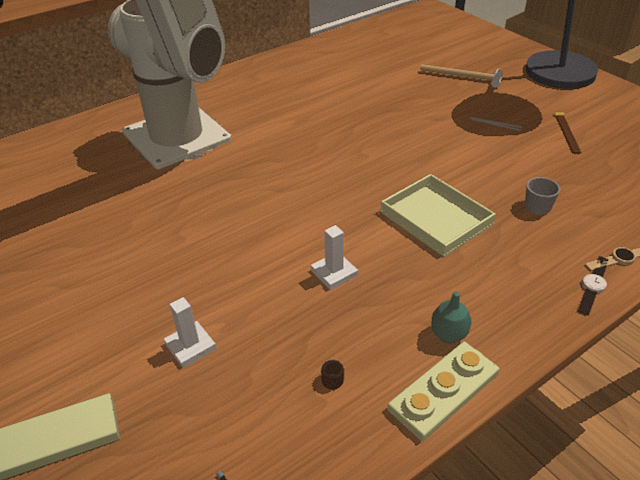

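View pics/top0.png

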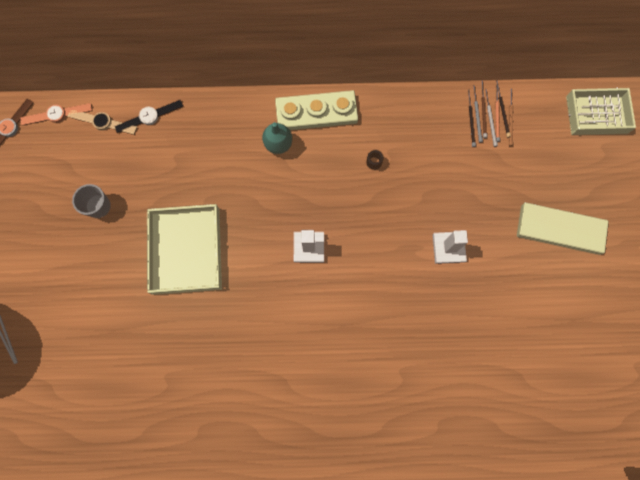

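Run:
```python
from h import *
im,d,K,P=cam("top"); C=cloud(d,K,P)
for x,y in((.58,.017),(.573,-.26)):
    m=(d>0)&(abs(C[...,0]-x)<.07)&(abs(C[...,1]-y)<.07)
    for lo,hi in((.008,.02),(.09,.11)):
        q=C[m&(C[...,2]>lo)&(C[...,2]<hi)]
        if len(q)>5:
            r=cv2.minAreaRect(q[:,:2].astype(np.float32)*1000); print(lo,len(q),np.round(r[0],1),np.round(r[1],1),round(r[2],1),q[:,2].mean().round(4))
z=C[...,2]; m=(d>0)&(z>.02)&(z<.034)&(abs(C[...,0]-.58)<.13)&(abs(C[...,1]-.272)<.13)
print(cv2.minAreaRect(C[m][:,:2].astype(np.float32)*1000), np.percentile(z[m],[50,95]))
```

```text
0.008 632 [580.8  20.2] [58.4 62.1] 88.7 0.0137
0.09 176 [580.   19.7] [24.1 23.8] 89.0 0.0988
0.008 574 [ 572.8 -262.3] [60.6 61.7] 0.6 0.0136
0.09 194 [ 573.  -262.2] [25.1 24.5] 89.2 0.0989
((580.708740234375, 268.4796447753906), (171.16824340820312, 139.5240020751953), 3.176321268081665) [0.02659745 0.0301767 ]
```

The scene shows two upright feet at top-view pixels (309,245) and (450,245). The open tray is at (183,249), with lidded or filled pale decoys elsewhere. The feet are square to the world axes. I'll push each post towards -x so the undersides face the scene camera.

```bash
python3 -m jog '[0.555,0.255,0,0,0,-0.185,0.555,0.255,0,0,0,-0.185,0.555,0.255,0,0,0,-0.185,0.555,0.255,0,0,0,-0.185,0.555,0.255,0,0,0,-0.185,0.555,0.255,0,0,0,-0.185,0.555,0.255,0,0,0,-0.185,0.555,0.255,0,0,0,-0.185,0.555,0.255,0,0,0,-0.185,0.555,0.255,0,0,0,-0.185]' -1
```

```text
clock: 1.48
eef_pos: [0.5481, -0.2971, 0.304]
tool_rot: [1.0, 0.0, 0.0, 0.0]
ft_force: [-0.2, -1.9, 0.5]
grip_width: -0.0
grasp_force: 0.0
```

```bash
python3 -m jog '[0.081,0.037,0,0,0,0,0.081,0.037,0,0,0,0,0.081,0.037,0,0,0,0,0.081,0.037,-0.178,0,0,0,0.081,0.037,-0.178,0,0,0,0.081,0.037,-0.178,0,0,0,0.081,0.037,-0.178,0,0,0,0.081,0.037,-0.178,0,0,0,0.081,0.037,-0.178,0,0,0]'
```

```text
clock: 2.23
eef_pos: [0.6102, -0.2688, 0.1605]
tool_rot: [1.0, 0.0, -0.001, -0.001]
ft_force: [0.7, 0.7, 1.1]
grip_width: 0.0
grasp_force: 0.0
```

```bash
python3 -m jog '[-0.01,0.008,0,0,0,0,-0.018,0.008,0,0,0,0,-0.027,0.008,0,0,0,0,-0.036,0.008,0,0,0,0,-0.045,0.008,0,0,0,0,-0.054,0.008,0,0,0,0,-0.063,0.008,0,0,0,0,-0.072,0.008,0,0,0,0,-0.081,0.008,0,0,0,0,-0.09,0.008,0,0,0,0]'
python3 - <<'E'
from h import *
im,d,K,P=cam("scene"); save(im,"s1")
for r in bot.tip_of("foot_p","scene")[:3]: print(w(P,r['at']).round(3),r['confidence'])
E
```

```text
clock: 3.07
eef_pos: [0.5382, -0.2623, 0.1613]
tool_rot: [1.0, 0.0, -0.0, -0.0]
ft_force: [0.0, 0.6, -0.1]
grip_width: 0.0002
grasp_force: 0.0
[ 0.538 -0.257  0.057] 0.95
[0.584 0.023 0.048] 0.78
```

View pics/s1.png

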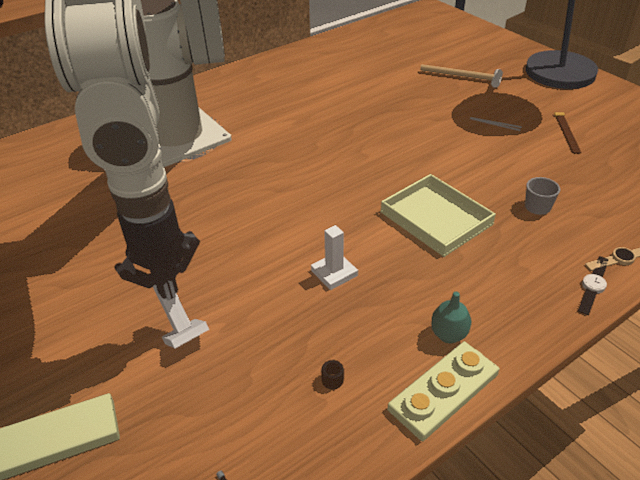

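The picture shows the right-hand foot (185,325) leaning as planned, about 35°. I'll keep pushing.

```bash
python3 -m jog '[-0.007,0,0,0,0,0,-0.014,0,0,0,0,0,-0.021,0,0,0,0,0,-0.028,0,0,0,0,0,-0.035,0,0,0,0,0,-0.04,0,0,0,0,0,-0.04,0,0.03,0,0,0,-0.04,0,0.08,0,0,0,-0.04,0,0.13,0,0,0,-0.04,0,0.18,0,0,0]'
python3 - <<'E'
from h import *
im,d,K,P=cam("scene"); save(im,"s2")
for r in bot.tip_of("foot_p","scene")[:3]: print(w(P,r['at']).round(3),r['confidence'])
E
```

```text
clock: 4.0
eef_pos: [0.5065, -0.2621, 0.3068]
tool_rot: [1.0, 0.0, -0.0, -0.0]
ft_force: [0.5, -1.1, 0.5]
grip_width: 0.0002
grasp_force: 0.0
[0.582 0.025 0.047] 0.91
[ 0.481 -0.259  0.025] 0.58
```

View pics/s2.png

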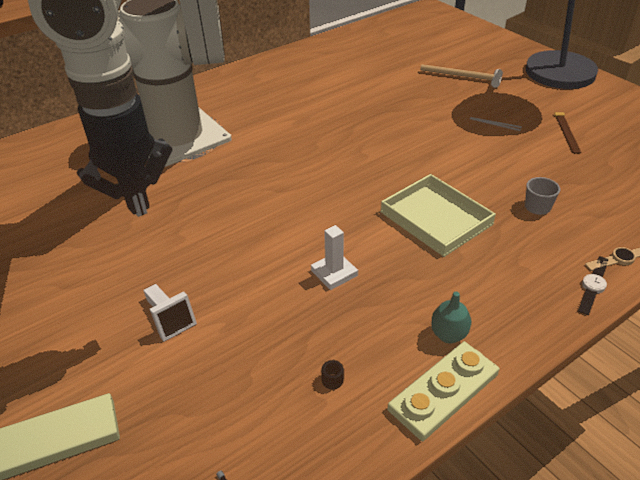

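The foot now lies on its side, and its dark recess at (174,317) has no boss, so this looks like the faulty one. Next I tip the other foot the same way.

```bash
python3 -m jog '[0.144,0.353,0,0,0,0,0.144,0.353,0,0,0,0,0.144,0.353,0,0,0,0,0.144,0.353,0,0,0,0,0.144,0.353,0,0,0,0,0.144,0.353,0,0,0,0,0.144,0.353,0,0,0,0,0.144,0.353,0,0,0,0,0.144,0.353,0,0,0,0,0.144,0.353,0,0,0,0]'
```

```text
clock: 4.93
eef_pos: [0.6222, 0.011, 0.3047]
tool_rot: [1.0, 0.008, -0.001, -0.003]
ft_force: [-0.6, -0.1, 0.2]
grip_width: 0.0
grasp_force: 0.0
```

```bash
python3 -m jog '[0,0,-0.05,0,0,0,0,0,-0.1,0,0,0,0,0,-0.15,0,0,0,0,0,-0.178,0,0,0,0,0,-0.178,0,0,0,0,0,-0.178,0,0,0]'
```

```text
clock: 5.43
eef_pos: [0.6211, 0.0089, 0.1622]
tool_rot: [1.0, 0.006, -0.002, -0.003]
ft_force: [0.1, 0.1, 0.7]
grip_width: 0.0003
grasp_force: 0.0
```

```bash
python3 -m jog '[0,0.014,0,0,0,-0.006,-0.014,0.014,0,0,0,-0.006,-0.024,0.014,0,0,0,-0.006,-0.034,0.014,0,0,0,-0.006,-0.044,0.014,0,0,0,-0.006,-0.054,0.014,0,0,0,-0.006,-0.064,0.014,0,0,0,-0.006,-0.073,0.014,0,0,0,-0.006,-0.082,0.014,0,0,0,-0.006,-0.09,0.014,0,0,0,-0.006]'; python3 -m jog '[-0.007,0,0,0,0,0,-0.014,0,0,0,0,0,-0.021,0,0,0,0,0,-0.028,0,0,0,0,0,-0.035,0,0,0,0,0,-0.042,0,0,0,0,0,-0.049,0,0,0,0,0,-0.049,0,0.08,0,0,0,-0.049,0,0.13,0,0,0,-0.049,0,0.18,0,0,0]'
python3 - <<'E'
from h import *
im,d,K,P=cam("scene"); save(im,"s3")
for r in bot.tip_of("foot_p","scene")[:3]: print(w(P,r['at']).round(3),r['confidence'])
E
```

```text
clock: 6.27
eef_pos: [0.5496, 0.0126, 0.1629]
tool_rot: [1.0, 0.009, -0.001, -0.007]
ft_force: [-0.4, -0.0, -0.5]
grip_width: 0.0003
grasp_force: 0.0
clock: 7.1
eef_pos: [0.5102, 0.0125, 0.2888]
tool_rot: [1.0, 0.009, -0.001, -0.007]
ft_force: [0.7, 0.0, 0.2]
grip_width: 0.0002
grasp_force: 0.0
[0.495 0.026 0.019] 0.57
```

View pics/s3.png

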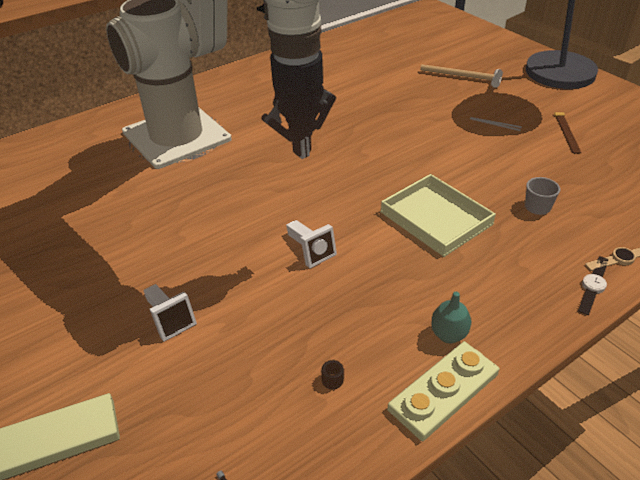

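Both feet lie on their sides. The left one shows a bright boss at (320,247), and the right one at (174,317) has none, so the right one goes in the tray. I'll measure its post and start moving over it.

```bash
python3 -m jog '[-0.015,-0.344,0,0,0,-0.009,-0.015,-0.344,0,0,0,-0.009,-0.015,-0.344,0,0,0,-0.009]' 1
python3 - <<'E'
from h import *
o=bot.get_obs(); print(o['eef_pos'])
im,d,K,P=cam("top"); C=cloud(d,K,P); im2,d2,K2,P2=cam("scene"); C2=cloud(d2,K2,P2)
for CC,dd in((C,d),(C2,d2)):
  for x,y in((.5,-.26),(.5,.022)):
    m=(dd>0)&(abs(CC[...,0]-x)<.08)&(abs(CC[...,1]-y)<.06)&(CC[...,2]>.012)&(CC[...,2]<.075)
    q=CC[m]; print(len(q),q[:,:3].min(0).round(3),q[:,:3].max(0).round(3))
    p=q[(q[:,0]<.53)&(q[:,2]>.022)&(q[:,2]<.05)]
    for a in np.arange(.44,.53,.015):
        s=p[abs(p[:,0]-a)<.006]
        if len(s)>5: print(round(a,3),len(s),np.percentile(s[:,1],[5,50,95]).round(4),s[:,2].mean().round(4))
E
```

```text
clock: 7.45
eef_pos: [0.5058, -0.1129, 0.2883]
tool_rot: [1.0, 0.002, 0.0, -0.007]
ft_force: [0.4, -0.5, 0.7]
grip_width: 0.0358
grasp_force: 0.0
[ 0.50576169 -0.11289629  0.28830027]Traceback (most recent call last):
  File "<stdin>", line 7, in <module>
    return umr_minimum(a, axis, None, out, keepdims, initial, where)
ValueError: zero-size array to reduction operation minimum which has no identity
```

```bash
cat > m.py <<'E'
from h import *
import sys
print(bot.get_obs()['eef_pos'])
for n in("top","scene"):
  im,dd,K,P=cam(n); CC=cloud(dd,K,P)
  for x,y in((.5,-.26),(.5,.022)):
    m=(dd>0)&(abs(CC[...,0]-x)<.08)&(abs(CC[...,1]-y)<.06)&(CC[...,2]>.012)&(CC[...,2]<.075)
    q=CC[m]; print(n,y,len(q))
    if len(q)<20: continue
    print(q[:,:3].min(0).round(3),q[:,:3].max(0).round(3))
    p=q[(q[:,0]<.53)&(q[:,2]>.022)&(q[:,2]<.05)]
    for a in np.arange(.44,.53,.015):
        s=p[abs(p[:,0]-a)<.006]
        if len(s)>5: print(round(a,3),len(s),np.percentile(s[:,1],[5,50,95]).round(4),s[:,2].mean().round(4))
E
python3 m.py
```

```text
[ 0.5053075  -0.11740688  0.28781841]
top -0.26 0
top 0.022 774
[ 0.441 -0.008  0.02 ] [0.535 0.049 0.065]
0.44 27 [0.0119 0.021  0.0319] 0.024
0.455 75 [0.0111 0.0226 0.0323] 0.0263
0.47 74 [0.0108 0.0222 0.0319] 0.0294
0.485 74 [0.0104 0.0219 0.0316] 0.0326
0.5 78 [0.0101 0.0215 0.0313] 0.0355
0.515 80 [0.0098 0.0212 0.0309] 0.0388
scene -0.26 1399
[ 0.436 -0.291  0.012] [ 0.542 -0.23   0.065]
0.44 49 [-0.2738 -0.2622 -0.2525] 0.025
0.455 62 [-0.2737 -0.263  -0.2516] 0.0275
0.47 67 [-0.2735 -0.2622 -0.2512] 0.0303
0.485 71 [-0.2732 -0.2626 -0.2509] 0.0335
0.515 10 [-0.2909 -0.2528 -0.2392] 0.0428
0.53 291 [-0.2848 -0.2618 -0.2364] 0.0327
scene 0.022 1125
[ 0.442 -0.009  0.012] [0.552 0.054 0.064]
0.44 6 [0.0153 0.0227 0.0311] 0.0236
0.455 49 [0.0128 0.0226 0.0357] 0.026
0.47 57 [0.0125 0.0203 0.0349] 0.0289
0.485 55 [0.0116 0.0191 0.0334] 0.0312
0.5 30 [0.0118 0.0254 0.0344] 0.0352
0.53 35 [-0.0067  0.0174  0.0478] 0.0425
```

```bash
python3 -m jog '[-0.025,-0.181,0,0,0,0,-0.025,-0.181,0,0,0,0,-0.025,-0.181,0,0,0,0,-0.025,-0.181,0,0,0,0,-0.025,-0.181,-0.05,0,0,0,-0.025,-0.181,-0.1,0,0,0,-0.025,-0.181,-0.15,0,0,0,-0.025,-0.181,-0.16,0,0,0,-0.025,-0.181,-0.16,0,0,0]' 1
```

```text
clock: 8.4
eef_pos: [0.4842, -0.2547, 0.1569]
tool_rot: [1.0, 0.001, -0.004, -0.009]
ft_force: [-0.3, 0.6, 0.7]
grip_width: 0.0852
grasp_force: 0.0
```

```bash
python3 -m jog '[0,-0.009,-0.03,-0.009,0,0,0,-0.009,-0.06,-0.009,0,0,0,-0.009,-0.085,-0.009,0,0,0,-0.009,-0.096,-0.009,0,0,0,-0.009,-0.096,-0.009,0,0,0,-0.009,-0.096,-0.009,0,0]'
```

```text
clock: 8.9
eef_pos: [0.4874, -0.2645, 0.0851]
tool_rot: [1.0, 0.0, 0.001, 0.002]
ft_force: [-0.6, -0.2, 1.2]
grip_width: 0.0851
grasp_force: 0.0
```

```bash
python3 -m jog '[0,0,0,0,0,0,0,0,0,0,0,0,0,0,0,0,0,0,0,0,0,0,0,0,0,0,0,0,0,0,0,0,0,0,0,0,0,0,0,0,0,0,0,0,0,0,0,0]' -1
```

```text
clock: 9.57
eef_pos: [0.4864, -0.2646, 0.0841]
tool_rot: [1.0, -0.0, 0.001, 0.002]
ft_force: [-1.4, 0.5, 6.1]
grip_width: 0.0224
grasp_force: 59.2
```

```bash
python3 -m jog '[0,0,0.01,0,0,0,0,0,0.03,0,0,0,0,0,0.06,0,0,0,0,0,0.1,0,0,0,0,0,0.14,0,0,0,0,0,0.17,0,0,0,0,0,0.17,0,0,0]'
python3 - <<'E'
from h import *
im,d,K,P=cam("scene"); save(im,"s4")
E
```

```text
clock: 10.15
eef_pos: [0.4883, -0.2657, 0.2251]
tool_rot: [1.0, -0.0, 0.004, 0.004]
ft_force: [1.0, 0.0, -1.3]
grip_width: 0.0229
grasp_force: 58.9
```

View pics/s4.png

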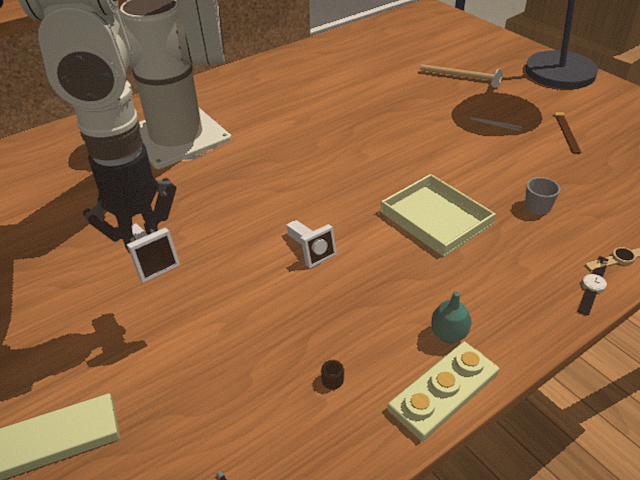

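The faulty foot is firmly held, with its base at (156,253) and its pose unchanged. I'll carry it to the tray.

```bash
python3 -m jog '[0.005,0.03,0,0,0,0,0.012,0.07,0,0,0,0,0.02,0.12,0,0,0,0,0.028,0.17,0,0,0,0,0.036,0.22,0,0,0,0,0.044,0.27,0,0,0,0.01,0.054,0.32,0,0,0,0.02,0.062,0.37,0,0,0,0.028,0.07,0.42,0,0,0,0.028,0.078,0.46,0,0,0,0.028]'; python3 -m jog '[0.007,0.04,0,0,0,0,0.013,0.08,0,0,0,0,0.02,0.12,0,0,0,0,0.027,0.16,0,0,0,0,0.032,0.19,0,0,0,0,0.034,0.205,0,0,0,0,0.034,0.207,0,0,0,0,0.034,0.207,0,0,0,0]'
python3 - <<'E'
from h import *
im,d,K,P=cam("scene"); save(im,"s5"); C=cloud(d,K,P)
e=bot.get_obs()['eef_pos']
m=(d>0)&(abs(C[...,0]-e[0])<.09)&(abs(C[...,1]-e[1])<.06)&(C[...,2]>.06)&(C[...,2]<.21)
q=C[m]; b=q[q[:,0]>e[0]+.02]; print(e,b[:,:3].min(0),b[:,:3].max(0))
for r in bot.tip_of("foot_q","scene")[:3]: print(w(P,r['at']).round(3),r['confidence'])
E
```

```text
clock: 11.03
eef_pos: [0.5495, 0.0635, 0.217]
tool_rot: [0.999, 0.054, -0.003, -0.01]
ft_force: [0.5, -0.2, -2.3]
grip_width: 0.0231
grasp_force: 59.2
clock: 11.7
eef_pos: [0.5938, 0.1114, 0.219]
tool_rot: [0.996, 0.083, -0.003, -0.025]
ft_force: [-0.1, 0.2, -2.2]
grip_width: 0.0227
grasp_force: 59.2
[0.59396825 0.11162453 0.21904523] [0.61405155 0.06768335 0.13429738] [0.65245627 0.15598939 0.20899624]
[0.496 0.025 0.021] 0.76
[0.592 0.117 0.16 ] 0.76
```

View pics/s5.png

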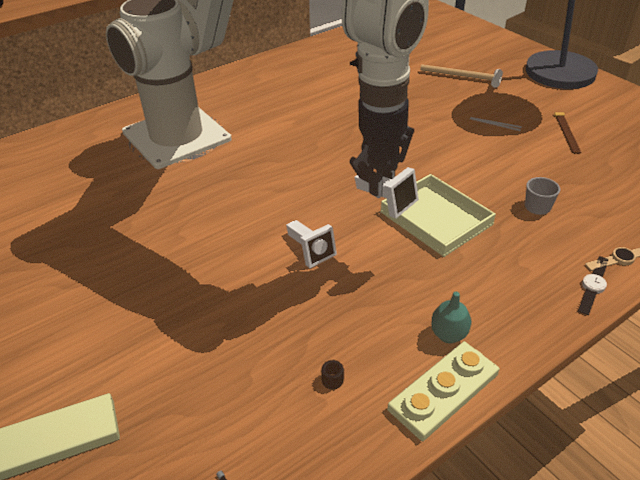

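```bash
python3 -c "
from h import *
o=bot.get_obs();print(o['joint_pos'].round(3) if hasattr(o['joint_pos'],'round') else o['joint_pos'],o['eef_pos'],o['clock'],o['ft_force'])"
```

```text
[0.166 0.492 0.149 1.229 0.051 3.141] [0.59361731 0.1115374  0.21909207] 11.8 [ 1.05649005  0.28139817 -1.35546203]
```

Joint 6 has reached its limit, so the straight orientation isn't possible at the tray. I'll turn the tool to about 28° yaw, which still fits the foot inside the tray.

```bash
python3 -m jog '[0,0,0,0,0,0.06,0,0,0,0,0,0.12,0,0,0,0,0,0.17,-0.005,0.04,0,0,0,0.17,-0.01,0.08,0,0,0,0.17,-0.015,0.12,0,0,0,0.17,-0.02,0.16,0,0,0,0.17,-0.02,0.19,0,0,0,0.17,-0.02,0.196,0,0,0,0.17,-0.02,0.196,0,0,0,0.17]'; python3 -c "
from h import *
o=bot.get_obs();print(o['joint_pos'])"
```

```text
clock: 12.63
eef_pos: [0.5768, 0.2704, 0.2191]
tool_rot: [0.967, 0.253, -0.007, -0.024]
ft_force: [-0.3, 0.0, -2.2]
grip_width: 0.0227
grasp_force: 59.4
[0.42009694 0.56107909 0.26304319 1.27895605 0.05057509 3.05062649]
```

```bash
python3 -m jog '[0,0,-0.02,-0.021,-0.012,0,0,0,-0.05,-0.021,-0.012,0,0,0,-0.08,-0.021,-0.012,0,0,0,-0.11,-0.021,-0.012,0,0,0,-0.13,-0.021,-0.012,0,0,0,-0.145,-0.021,-0.012,0,0,0,-0.145,-0.021,-0.012,0,0,0,-0.145,-0.021,-0.012,0]'
python3 - <<'E'
from h import *
im,d,K,P=cam("scene"); save(im[130:300,330:530].repeat(3,0).repeat(3,1),"s6")
E
```

```text
clock: 13.3
eef_pos: [0.5774, 0.2676, 0.103]
tool_rot: [0.968, 0.251, -0.001, -0.001]
ft_force: [0.2, 0.1, -1.9]
grip_width: 0.0229
grasp_force: 59.4
```

View pics/s6.png

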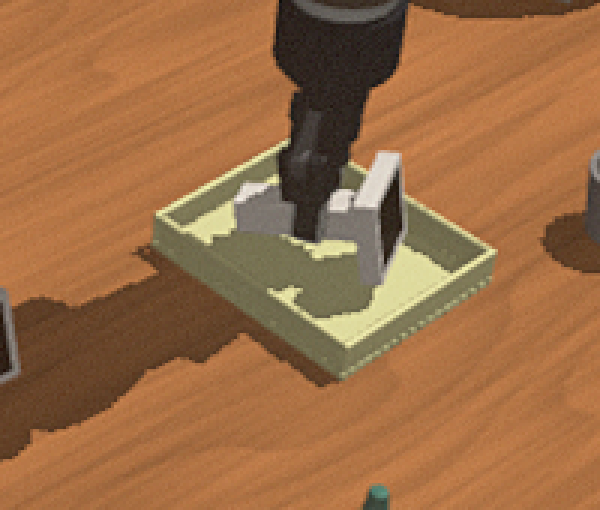

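The crop shows the foot inside the tray outline, just above the floor and clear of all the walls, with its base at (380,220). I'll lower it slowly and then release.

```bash
python3 -m jog '[0,0,-0.004,0,0,0,0,0,-0.008,0,0,0,0,0,-0.012,0,0,0,0,0,-0.015,0,0,0,0,0,-0.015,0,0,0,0,0,-0.015,0,0,0]'
```

```text
clock: 13.85
eef_pos: [0.5771, 0.2688, 0.0909]
tool_rot: [0.968, 0.251, -0.001, -0.001]
ft_force: [0.1, -1.0, -1.9]
grip_width: 0.0226
grasp_force: 59.4
```

```bash
python3 -m jog '[0,0,0,0,0,0,0,0,0,0,0,0,0,0,0,0,0,0,0,0,0,0,0,0,0,0,0,0,0,0,0,0,0,0,0,0]' 0.2
```

```text
clock: 14.35
eef_pos: [0.5775, 0.2688, 0.0914]
tool_rot: [0.968, 0.251, -0.001, -0.001]
ft_force: [0.7, -0.0, -0.4]
grip_width: 0.0514
grasp_force: 0.0
```

Released. I'll retreat straight up, then check.

```bash
python3 -m jog '[0,0,0.02,0,0,0,0,0,0.05,0,0,0,0,0,0.1,0,0,0,0,0,0.15,0,0,0,0,0,0.2,0,0,0,0,0,0.25,0,0,0,-0.05,0,0.28,0,0,0,-0.1,0,0.28,0,0,0,-0.15,0,0.28,0,0,0,-0.15,0,0.28,0,0,0]'
python3 - <<'E'
from h import *
im,d,K,P=cam("scene"); save(im,"s7")
for r in bot.tip_of("foot_q","scene")[:3]: print(w(P,r['at']).round(3),r['confidence'])
C=cloud(d,K,P); m=(d>0)&(abs(C[...,0]-.58)<.07)&(abs(C[...,1]-.2685)<.055)&(C[...,2]>.015)&(C[...,2]<.12)
print(C[m][:,:3].min(0),C[m][:,:3].max(0),C[m][:,:3].mean(0))
E
```

```text
clock: 15.18
eef_pos: [0.4527, 0.261, 0.3142]
tool_rot: [0.966, 0.257, -0.006, -0.003]
ft_force: [0.2, -0.4, -0.4]
grip_width: 0.0511
grasp_force: 0.0
[0.576 0.273 0.029] 0.9
[0.495 0.026 0.024] 0.68
[0.52890451 0.23310922 0.01501476] [0.63958093 0.32215766 0.06895587] [0.59141919 0.27066877 0.0382377 ]
```

View pics/s7.png

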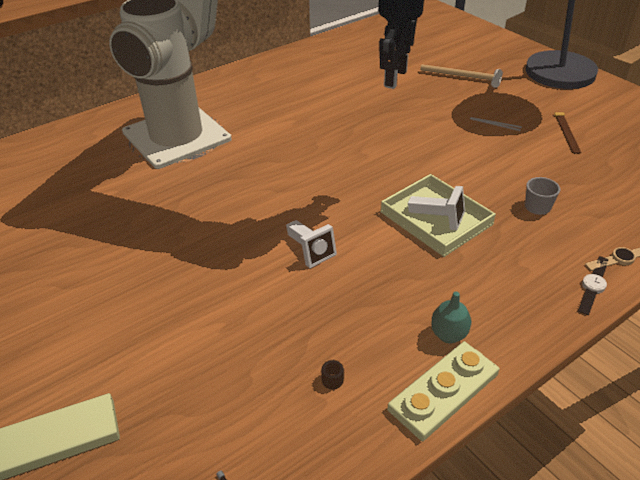

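The faulty foot lies flat inside the tray at (440,207), with its origin about 5 mm from the tray's centre. The sound foot is still on its side at (312,245), and the arm is clear of both.

```bash
python3 -c "
from workcell import bot
print(bot.job_done())"
```

```text
the job is handed in; nothing more can be done
None
```

I handed the job in at about 15 s: the faulty foot (no boss) lies in the pale tray and the sound foot lies on its side on the bench, both seen in the last picture, though the hand-in gave no verdict.

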